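# Snap a honing plate into its sloped sharpening stand

## Task

Fit the loose honing plate into the sloped sharpening stand, honing face up: its thin toe fully home against the bottom lip and under the lip's overhang, and its head pressed down until the spring catch snaps over it, so that the plate lies flat and straight on the bed. Do not force anything, and leave the stand's neighbours (oil bottle, wax tin, brush) where they are.

Things in the scene. Friction and masses are not known exactly. Their poses are not given: they have to be found in the camera images.
- honing_plate: Loose sharpening plate, 0.4 kg, face up on the bench right of the stand: grey honing face, black body, bright steel carrier. 170 mm long (own x, -85 to +85), 56 wide (y), 20 thick (z, up through the face). Origin: centre of its underside. From x = -61 to +71 mm it has full width and thickness: grip here across y, or press here on the face (z = 20 mm).
- plate_toe (a point): Middle of the plate's toe end, on the underside (plate frame -85, 0, 0 mm). The toe is a bright steel tongue 24 mm long (x = -85 to -61), 48 mm wide and only 8 mm thick.
- plate_head (a point): Middle of the plate's head end, on the underside (plate frame +85, 0, 0 mm). The last 14 mm of the head is a black step 56 mm wide and 14 mm high, on which the catch closes.
- stand: The sharpening stand, screwed to the bench: grey base plate 270 x 84 mm, 10 mm high, two grey cheeks, a dark rail on them rising 20 degrees and a bright cradle on the rail. Origin: centre of the base's underside; x is the way the rail rises, roughly away from the robot.
- rail: Fixed rail under the cradle. Frame: x up the slope (20 degrees), y across, z square off it; the plane z = 0 is the top face of the cradle's bed; origin mid-width, 52 mm over the bench. The cradle is clamped fast by a side knob at an unknown setting s between 0 and 40 mm along x (not reported: see it or feel for it). A seated plate has its toe end at x = s, its underside at z = 0.
- bed_low (a point): Rail frame 0, 0, 0. Cradle: bed 44 mm wide from x = s to s + 150. Its bottom lip is a wall with inner face at x = s, 72 wide, 16 high, with an overhang reaching up to x = s + 10 that leaves a slot 11 mm high over the bed, between two cheeks 54 mm apart reaching to x = s + 12. The plate does not slide down the bed by itself, only when pushed (a few N).
- catch (a joint): Steel spring catch, 26 mm wide, at the cradle's high end, hinged across it at rail x = s + 165, z = -12 mm. 0 rad: closed, held by its spring; grows to 0.42 as it is pushed back up the slope. A plate pressed down at the head pushes it back along its bevel (about 8 to 16 N), then it springs back over the 14 mm step.
- bed_high (a point): Rail frame 170, 0, 0 mm. Catch nose, closed: front lower edge at x = s + 165.5, z = 15.2; bevel up to x = s + 171, z = 24.5; flat top from there to s + 178; black thumb tail behind, at most to s + 193 and z = -4. A plate with its toe home but its head not yet pressed rests with the head on the bevel, about 20 mm off the bed; laid further up the slope, it rests on the flat top.
- oil_bottle: Bystander: small oil bottle, 47 mm wide, 124 mm high, behind the plate. Origin: centre of its underside.
- wax_tin: Bystander: flat round tin, 67 mm diameter, 26 mm high, left of the stand. Origin: centre of its underside. (Beyond it, left of y = 0 and further out than x = 0.57 m, dark shelves stand up to 0.9 m over the bench: keep the arm clear of them.)
- brush: Bystander: small brush, 171 mm long, 9 mm high, lying between the robot and the stand. Origin: centre of its underside.

How it is judged (in metres and radians):
At the end, for the whole second after the job is handed in: The plate rests in the cradle, wherever that is clamped, face up: toe and head ends within 3.5 mm of the bed and within 6 and 10 mm of its middle line, and the catch closed over the head (below 0.06 rad). With the catch closed the plate can lie flat only if its toe is home under the lip (x of plate_toe in the frame of rail between -0.004 and 0.044 m and y of plate_toe in the frame of rail between -0.006 and 0.006 m and z of plate_toe in the frame of rail between -0.003 and 0.0035 m and y of plate_head in the frame of rail between -0.01 and 0.01 m and z of plate_head in the frame of rail between -0.003 and 0.0035 m and value of joint catch below 0.06 rad and linear speed of honing_plate below 0.01 m/s); the robot touches nothing.
It fails at once if the plate is forced against the stand (over 50 N) (contact force between honing_plate and stand above 50 N).
It fails at once if the oil bottle is moved more than 20 mm (distance of oil_bottle from where it was at the start of the episode above 0.02 m).
It fails at once if the wax tin is moved more than 20 mm (distance of wax_tin from where it was at the start of the episode above 0.02 m).
It fails at once if the brush is moved more than 20 mm (distance of brush from where it was at the start of the episode above 0.02 m).
It also fails if it takes over 61 s, if anything falls off the work surface, if the arm or the gripper's body presses on something with over 40 N, if the wrist force passes 120 N, or if a joint passes its speed limit or range.

## Robot

A 6-joint arm with a two-finger parallel gripper is mounted at the origin on the work surface; the furniture and walls round the work are solid. World frame = base frame: x ahead of the robot, y to its left, z up, the work surface at z = 0. Lengths are in mm, angles in rad, forces in N, time in s.
With the tool pointing down it reaches from about 350 to 875 mm from the base axis. Payload 4.2 kg.
Tool frame: the origin (TCP) lies between the finger pads; the fingertips stand 14 mm ahead of it and the grasp point (between the pads) lies 5 mm behind it; z points along the fingers, y is the line along which they close (so a half turn about z gives the same grasp; the last joint's range is limited). The gripper opens to 85 mm and grips with 20 to 120 N. Pads are 22 mm wide; open, the fingers measure 114 mm over their backs; the gripper's body (76 mm by 85 mm) begins 54 mm behind the grasp point. The pads swing forward as they close: fully open they stand 13 mm farther back than shut.
Start: joints at [-0.852, 0.385, 0.008, 0, -1.194, -0.259], TCP at [277.367, -560.06, 245.312] pointing down, gripper open.
Joint ranges: [-3.14, 3.14], [-1.21, 2.06], [-1.07, 1.41], [-3.16, 2.05], [-2.99, -0.16], [-3.1, 3.1]. Speed limits (rad/s): [2.79, 2.79, 3.14, 3.14, 3.14, 3.14].

## Interface

Orientations are given as a unit quaternion [x, y, z, w].
In Python, from bench import * gives the robot as it stands.
- The arm moves only by the tool carry_out, never from a script. Its argument "motion" is a list of rows, each a list of 7 numbers: the turn, a rotation vector about the tool's x, y, z in rad, then the shift along the tool's x, y, z in mm, then the opening, from -1 (shut) to 1 (fully open), so that 0 is half open. A call has 1 to 5 rows; each row is the pose to reach, as a shift and turn from the pose commanded when the call began, along the tool's axes at that moment; what a row does not reach only later rows make up. A row lasts 1/8 s, in which the tool goes at most 62.5 mm and 10.7 degrees, less where a joint would pass 70% of its speed; a pose out of reach is approached as far as the arm can. A call with a gripper value outside its range is refused whole. The fingers move at their own pace and stop on an object; the grip force is fixed at half the most. Time passes only in rows, so rows that repeat a pose let the fingers close. It gives the time, the measured TCP pose, the force, the opening and the grip force at its end, in the units of the state.
- read_state(): the state, without advancing time (a new reading comes with each control period).
- get_image(name): name is "scene" or "top" or "wrist"; returns a dict with "color" (400x640x3 uint8, blue, green, red), "mtx" (3x3 intrinsics, pixels), "position" and "orientation" of the camera in the world. Camera axes: x right, y down, z forward; pixel columns grow to the right and rows downward; lengths in mm; the calibration is good to about 2 mm. The wrist camera is an equidistant fisheye: a pixel r from the principal point sees the ray r / f radians off the axis. A picture is of the moment at which its call begins. There is no depth.
- job_done(): hands the job in; it is judged then, once.
The state is a dict: "clock": time; "joints": joint angles; "joint_vel": joint speeds; "joint_efforts": joint torques, N m; "position": TCP position; "ee_rot": TCP orientation; "contact_force": force on the tool from outside, world axes, zero at the start; "wrist_torque": the same for the moment, N m; "gripper_width": finger opening in mm; "grasp_force": force on a finger pad.
Only numpy, scipy, OpenCV 4.12 (cv2) and the standard library are available. Lean on these libraries where they do the work, as an engineer would, in place of code of your own. Each camera call takes 0.05 s, during which the arm holds its last target. There are 200 camera calls.

## Working session

There is one attempt and no reset: what is moved stays moved. The work goes in short steps, Python scripts to look and compute and a tool call to move; the robot and the scene stay as the last step left them, time stands still between calls to the robot, and variables do not carry over. Pictures are saved under pics/ and viewed, at most 10 in all, crops included, and the job is handed in when it is done.

Besides the shell and the picture viewer there is one more tool, called by a JSON object that holds its "name" and its "arguments". carry_out: Moves the arm, as the interface text tells. Its arguments: {"type":"object","properties":{"motion":{"type":"array"}},"required":["motion"]}

```bash
ls; mkdir -p pics
python3 - <<'E'
from bench import *
import cv2
s=read_state(); print(s)
for n in ("scene","top"):
    g=get_image(n); cv2.imwrite(f"pics/{n}0.png",g["color"]); print(n,g["mtx"],g["position"],g["orientation"])
E
```

```text
pics
{'clock': 0.0, 'joints': array([-8.52365062e-01,  3.85571940e-01,  6.62808948e-03, -4.79157263e-04,
       -1.19400612e+00, -2.58595644e-01]), 'joint_vel': array([-0.00086112, -0.00021039,  0.00021081, -0.00075413,  0.00085118,
       -0.00114528]), 'joint_efforts': array([ 3.86791298e-04, -3.92290413e+01,  1.88405907e+01,  4.18603331e+00,
       -4.51683954e-03,  1.78569888e-05]), 'position': array([ 277.14241741, -559.57877887,  244.21609716]), 'ee_rot': array([-2.27811295e-01,  9.73704680e-01,  1.05537069e-03, -3.08735001e-04]), 'contact_force': array([ 0.50825167,  0.36845779, -0.40512759]), 'wrist_torque': array([ 0.03781125, -0.06101547, -0.05042947]), 'grasp_force': 0.0, 'gripper_width': 85.34694001091573}
scene [[503.33395934   0.         319.21418548]
 [  0.         503.33395934 196.3178924 ]
 [  0.           0.           1.        ]] [  12.48861535  406.85341348 1001.46979234] [-0.31172129  0.88518635 -0.32643514  0.11276112]
top [[412.04504452   0.         313.49633479]
 [  0.         412.04504452 193.63338615]
 [  0.           0.           1.        ]] [ 339.29736772 -203.48515548  922.16633512] [-0.70257709  0.70708893 -0.05964351  0.05341662]
```

View pics/scene0.png

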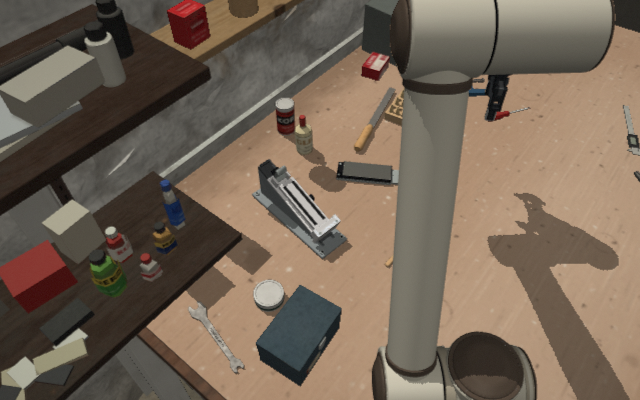

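View pics/top0.png

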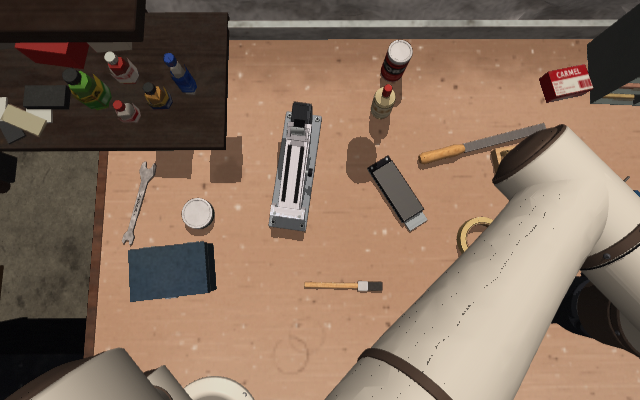

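The top view shows the stand at about (270–320, 105–230), rising away from the robot. The plate lies at about (397,193), with its bright toe at (415,222) and its black head at (380,162). I'll zoom in to pick features.

```bash
cat > h.py <<'E'
from bench import *
import cv2, numpy as np
from scipy.spatial.transform import Rotation as R
def ray(g,uv):
    K=g["mtx"]; d=np.array([(uv[0]-K[0,2])/K[0,0],(uv[1]-K[1,2])/K[1,1]])
    if g.get("fish"):
        r=np.hypot(*d); v=np.array([d[0]/r*np.sin(r),d[1]/r*np.sin(r),np.cos(r)]) if r>1e-9 else np.array([0,0,1.])
    else: v=np.array([d[0],d[1],1.])
    return R.from_quat(g["orientation"]).apply(v)
def on_z(g,uv,z):
    d=ray(g,uv); p=np.array(g["position"]); return p+d*(z-p[2])/d[2]
def pix(g,P):
    v=R.from_quat(g["orientation"]).inv().apply(np.array(P)-g["position"]); K=g["mtx"]
    if g.get("fish"):
        t=np.arctan2(np.hypot(v[0],v[1]),v[2]); q=v[:2]/np.hypot(v[0],v[1])*t
    else: q=v[:2]/v[2]
    return q*K[0,0]+K[:2,2]
def img(n):
    g=get_image(n); g["fish"]=n=="wrist"; return g
def to(pos,Rt,s=None):
    "tool-frame rotvec and shift from the present pose to target"
    s=s or read_state(); r0=R.from_quat(s["ee_rot"])
    rv=(r0.inv()*Rt).as_rotvec(); sh=r0.inv().apply(np.array(pos)-s["position"])
    return np.round(rv,3),np.round(sh,1)
E
python3 - <<'E'
from h import *
g=img("top"); c=g["color"]
cv2.imwrite("pics/topc.png",cv2.resize(c[92:240,250:440],None,fx=4,fy=4,interpolation=cv2.INTER_CUBIC))
for uv in [(397,193),(380,162),(415,222)]: print(on_z(g,uv,20))
w=img("wrist"); print(w["mtx"],w["position"],w["orientation"]); cv2.imwrite("pics/w0.png",w["color"])
E
```

```text
[ 485.28624376 -397.55237652   20.        ]
[ 556.12491886 -362.04118247   20.        ]
[ 420.48890166 -434.63852025   20.        ]
[[309.70691629   0.         324.1583136 ]
 [  0.         309.70691629 199.01724013]
 [  0.           0.           1.        ]] [ 215.71661487 -592.42153199  373.0078466 ] [0.52203055 0.84168283 0.11776725 0.07200693]
```

View pics/topc.png

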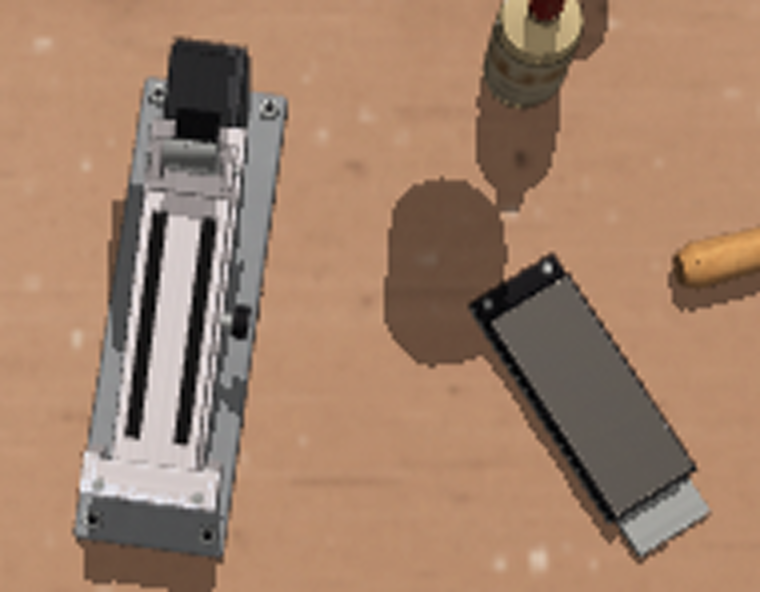

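The crop shows the plate's face corners at about (490,318), (565,275), (693,467) and (615,518), and its tongue end at (640,560)–(710,514). The stand base corners are at (147,78), (287,95), (222,558) and (77,538). The lip block is at y≈455–505 and the catch is around (190,150).

Run:
```python
from h import *
g=img("top")
f=lambda p,z: on_z(g,(250+(p[0]+.5)/4-.5,92+(p[1]+.5)/4-.5),z)
F=[f(p,20) for p in [(490,318),(565,275),(693,467),(615,518)]]
h=(F[0]+F[1])/2; t=(F[2]+F[3])/2; d=h-t; print("len",np.linalg.norm(d),"wid",np.linalg.norm(F[0]-F[1]),np.linalg.norm(F[2]-F[3]))
u=d/np.linalg.norm(d); print("plate yaw",np.arctan2(u[1],u[0]),"origin",(h+t)/2-5*u)
T=[f(p,8) for p in [(640,560),(710,514)]]; print("tongue end mid",sum(T)/2,"->origin",sum(T)/2+85*u)
H=[f(p,14) for p in [(472,303),(552,255)]]; print("head mid",sum(H)/2,"->origin",sum(H)/2-85*u)
B=np.array([f(p,10) for p in [(147,78),(287,95),(222,558),(77,538)]]); c=B.mean(0); d=B[0]+B[1]-B[2]-B[3]
print("stand c",c,"yaw",np.arctan2(d[1],d[0]),np.linalg.norm(d)/2,np.linalg.norm(B[0]-B[1]))
s=read_state(); print(R.from_quat(s["ee_rot"]).as_matrix().round(3))
w=img("wrist"); r0=R.from_quat(s["ee_rot"]).inv(); print("cam in tool",r0.apply(w["position"]-s["position"]),(r0*R.from_quat(w["orientation"])).as_matrix().round(3))
```

```text
len 129.1517697721866 wid 49.48241888692413 52.43518783701401
plate yaw 0.5374516190988798 origin [ 487.73383571 -400.7999402    20.        ]
tongue end mid [ 412.92034516 -444.88248236    8.        ] ->origin [ 485.93671444 -401.36685509    8.        ]
head mid [ 559.08132705 -357.81814316   14.        ] ->origin [ 486.06495777 -401.33377044   14.        ]
stand c [ 541.83508895 -172.0052951    10.        ] yaw -0.14229224693791181 269.3714803330311 81.66888267316733
[[-0.896 -0.444 -0.   ]
 [-0.444  0.896  0.001]
 [ 0.     0.001 -1.   ]]
cam in tool [  69.60048175   -1.81719164 -128.48950021] [[ 0.001 -0.962 -0.274]
 [ 1.     0.001  0.   ]
 [-0.    -0.274  0.962]]
```

```bash
cat >> h.py <<'E'
def down(yaw,pitch=0.):
    "tool x = -(plate x), y = plate y, z = -(plate z); plate yawed, then head raised by pitch"
    return R.from_euler("z",yaw)*R.from_euler("y",-pitch)*R.from_matrix(np.diag([-1,1,-1.]))
E
python3 - <<'E'
from h import *
print(to([486.5,-401,140],down(.537)))
E
```

```text
(array([ 0.001,  0.   , -0.077]), array([-258. ,   49.5,  105. ]))
```

{"name": "carry_out", "arguments": {"motion": [[0,0,-0.02,-50,10,20,1],[0,0,-0.04,-105,20,42,1],[0,0,-0.06,-160,30,64,1],[0,0,-0.077,-215,41,86,1],[0,0,-0.077,-258,49.5,105,1]]}}

```text
clock: 0.92
position: [488.1, -399.6, 139.5]
ee_rot: [-0.266, 0.964, 0.0, -0.0]
contact_force: [0.2, -0.7, -0.4]
gripper_width: 85.7
grasp_force: 0.0
```

{"name": "carry_out", "arguments": {"motion": [[0,0,0,0,0,0,1],[0,0,0,0,0,0,1]]}}

```text
clock: 1.18
position: [486.5, -401.4, 140.4]
ee_rot: [-0.265, 0.964, -0.0, -0.0]
contact_force: [0.1, -1.0, 0.3]
gripper_width: 85.5
grasp_force: 0.0
```

Run:
```python
from h import *
w=img("wrist"); cv2.imwrite("pics/w1.png",w["color"]); s=read_state(); print(s["position"],s["clock"])
for P in [(-61,-28,20),(-61,28,20),(71,28,20),(71,-28,20),(-85,-24,8),(-85,24,8)]:
    Q=np.array([486.5,-401,0])+R.from_euler("z",.537).apply(P); print(P,pix(w,Q).round(1))
```

```text
[ 486.24794741 -401.87556976  140.88441018] 1.225
(-61, -28, 20) [291.8 124.6]
(-61, 28, 20) [361.8 124.7]
(71, 28, 20) [356.8 272.5]
(71, -28, 20) [295.8 272.5]
(-85, -24, 8) [297.9  95.6]
(-85, 24, 8) [355.7  95.8]
```

View pics/w1.png

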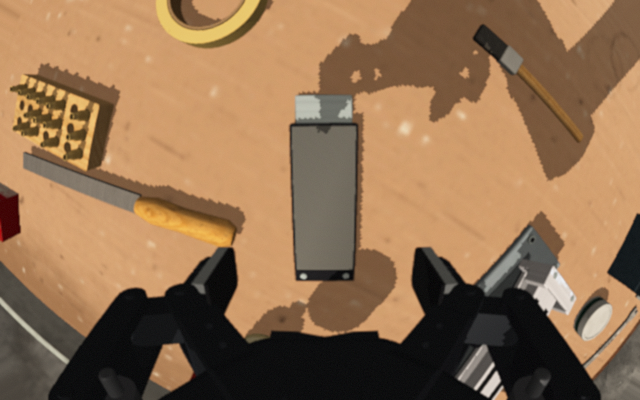

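The wrist view shows the plate square between the fingers, with face corners at about (290,124), (357,124), (355,270) and (295,270). The toe is at the top of the image, about 1.5 mm off my estimate. I'll descend and grip.

{"name": "carry_out", "arguments": {"motion": [[0,0,0,0,-1,50,1],[0,0,0,0,-1,95,1],[0,0,0,0,-1,115,1],[0,0,0,0,-1,124,1],[0,0,0,0,-1,124,1]]}}

```text
clock: 1.85
position: [486.8, -402.9, 16.8]
ee_rot: [-0.265, 0.964, -0.0, 0.0]
contact_force: [0.0, 0.0, -0.1]
gripper_width: 85.6
grasp_force: 0.0
```

{"name": "carry_out", "arguments": {"motion": [[0,0,0,0,0,0,0],[0,0,0,0,0,0,-0.5],[0,0,0,0,0,0,-0.5],[0,0,0,0,0,0,-0.5],[0,0,0,0,0,0,-0.5]]}}

```text
clock: 2.48
position: [487.9, -402.5, 18.1]
ee_rot: [-0.265, 0.964, -0.001, 0.001]
contact_force: [-0.4, 0.2, 5.8]
gripper_width: 54.4
grasp_force: 66.8
```

{"name": "carry_out", "arguments": {"motion": [[0,0,0,0,0,-20,-0.5],[0,0,0,0,0,-60,-0.5],[0,0,0,0,0,-110,-0.5],[0,0,0,0,0,-160,-0.5],[0,0,0,0,0,-184,-0.5]]}}

```text
clock: 3.1
position: [487.6, -402.1, 202.9]
ee_rot: [-0.265, 0.964, -0.001, 0.002]
contact_force: [-0.0, 0.6, -4.9]
gripper_width: 54.3
grasp_force: 65.8
```

Run:
```python
from h import *
print(to([486,-275,200],down(-.142))); s=read_state(); print(s["contact_force"],s["gripper_width"],s["position"])
```

```text
(array([-0.002,  0.003,  0.679]), array([-63.6, 110. ,   2.7]))
[-0.01923932  0.62992598 -4.92740339] 54.330756530957146 [ 487.61415271 -402.07271711  202.89886125]
```

{"name": "carry_out", "arguments": {"motion": [[0,0,0.16,-15,25,0,-0.5],[0,0,0.33,-30,50,0,-0.5],[0,0,0.5,-45,80,0,-0.5],[0,0,0.679,-63.5,110,0,-0.5],[0,0,0.679,-63.5,110,0,-0.5]]}}

```text
clock: 3.72
position: [484.5, -272.7, 199.4]
ee_rot: [0.07, 0.998, 0.001, -0.001]
contact_force: [0.0, -0.2, -4.2]
gripper_width: 54.3
grasp_force: 65.7
```

{"name": "carry_out", "arguments": {"motion": [[0,0,0,0,0,0,-0.5],[0,0,0,0,0,0,-0.5]]}}

```text
clock: 3.98
position: [485.2, -275.6, 199.9]
ee_rot: [0.071, 0.997, 0.0, -0.0]
contact_force: [0.6, 0.2, -3.8]
gripper_width: 54.6
grasp_force: 65.7
```

Run:
```python
from h import *
w=img("wrist"); c=w["color"]; cv2.imwrite("pics/w2full.png",c); s=read_state(); print(s["position"],R.from_quat(s["ee_rot"]).as_matrix().round(3),w["position"],w["orientation"])
np.savez("w2.npz",**{k:v for k,v in w.items()})
cv2.imwrite("pics/w2.png",cv2.resize(c[0:300,240:640],None,fx=2,fy=2,interpolation=cv2.INTER_CUBIC))
```

```text
[ 485.22583197 -275.70254434  199.92539895] [[-0.99   0.142 -0.001]
 [ 0.142  0.99   0.   ]
 [ 0.001  0.    -1.   ]] [ 417.21292743 -267.4201987   328.43195081] [0.74813339 0.64908204 0.09021898 0.1041608 ]
```

View pics/w2.png

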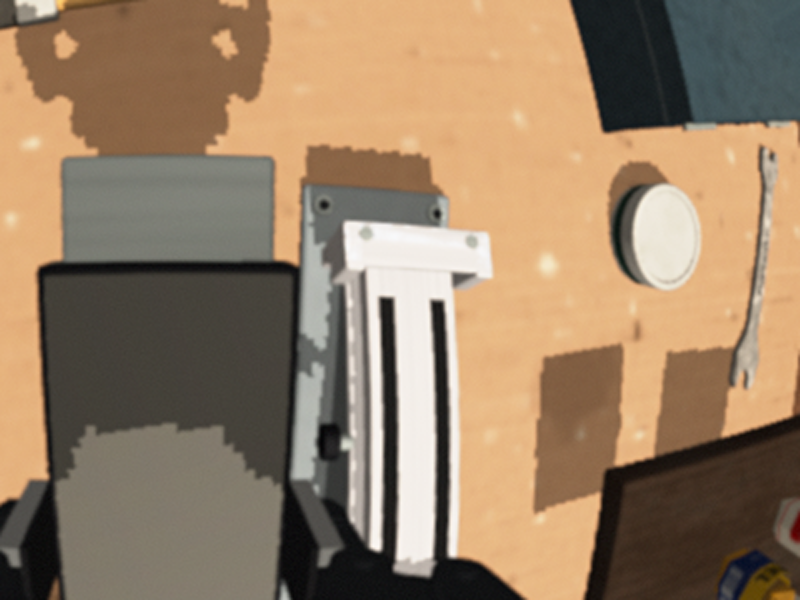

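The wrist view shows the lip's top face, with its outer corners at crop (345,222) and (490,235). The two black bed slots start at (386,298) and (438,301), and the knob is at (330,440). I'll triangulate the bed from this view and the top view.

```bash
cat > tri.py <<'E'
from h import *
z=np.load("w2.npz"); w={k:z[k] for k in z}; w["fish"]=True
t=img("top")
A=lambda p:(250+(p[0]+.5)/4-.5,92+(p[1]+.5)/4-.5)
B=lambda p:(240+(p[0]+.5)/2-.5,(p[1]+.5)/2-.5)
def tri(a,b):
    p1,p2=np.array(t["position"]),np.array(w["position"]); d1,d2=ray(t,A(a)),ray(w,B(b))
    k=np.linalg.lstsq(np.c_[d1,-d2],p2-p1,rcond=None)[0]; P,Q=p1+k[0]*d1,p2+k[1]*d2
    return (P+Q)/2,np.linalg.norm(P-Q)
E
python3 - <<'E'
from tri import *
S=np.array([541.8,-172,0]); Rs=R.from_euler("z",.142)
for n,a,b in [("slotL",(133,438),(438,301)),("slotR",(182,443),(386,298)),("lipouterR",(218,508),(345,222)),("lipouterL",(80,490),(490,235))]:
    P,e=tri(a,b); print(n,P.round(1),"stand",Rs.apply(P-S).round(1),"gap",e.round(1))
# base corners and lip from wrist image alone
for n,b,zz in [("baseR",(303,185),10),("baseL",(448,197),10),("lipR",(345,222),68),("lipL",(490,235),68),("slotL",(438,301),59),("slotR",(386,298),59)]:
    P=on_z(w,B(b),zz); print(n,P.round(1),Rs.apply(P-S).round(1))
c=cv2.imread("pics/w2full.png"); x=240+415//2
print("w col",x,[(v,int(c[v,x].mean())) for v in range(100,156)])
c=cv2.imread("pics/top0.png"); 
print("t",[(v,int(c[v,289].mean())) for v in range(196,234)])
E
```

```text
slotL [ 463.8 -146.6   56.5] stand [-80.8  14.1  56.5] gap 1.0
slotR [ 460.6 -172.5   54.7] stand [-80.3 -12.   54.7] gap 0.2
lipouterR [ 424.2 -191.8   65.9] stand [-113.6  -36.2   65.9] gap 1.3
lipouterL [ 434.8 -119.5   63.2] stand [-113.3   36.9   63.2] gap 0.4
baseR [ 403.7 -196.1   10. ] [-133.3  -43.4   10. ]
baseL [ 415.7 -114.6   10. ] [-132.9   38.9   10. ]
lipR [ 423.6 -192.6   68. ] [-114.1  -37.1   68. ]
lipL [ 434.3 -122.2   68. ] [-113.4   34.1   68. ]
slotL [ 463.9 -147.7   59. ] [-80.6  13.   59. ]
slotR [ 459.8 -174.    59. ] [-80.9 -13.5  59. ]
w col 447 [(100, 106), (101, 105), (102, 103), (103, 103), (104, 104), (105, 103), (106, 103), (107, 104), (108, 102), (109, 103), (110, 101), (111, 107), (112, 153), (113, 214), (114, 233), (115, 233), (116, 237), (117, 242), (118, 245), (119, 246), (120, 246), (121, 243), (122, 240), (123, 238), (124, 237), (125, 237), (126, 237), (127, 237), (128, 236), (129, 236), (130, 238), (131, 239), (132, 240), (133, 234), (134, 221), (135, 227), (136, 235), (137, 236), (138, 236), (139, 236), (140, 236), (141, 236), (142, 236), (143, 236), (144, 237), (145, 237), (146, 237), (147, 237), (148, 237), (149, 237), (150, 237), (151, 238), (152, 238), (153, 237), (154, 238), (155, 238)]
t [(196, 207), (197, 206), (198, 206), (199, 205), (200, 204), (201, 204), (202, 203), (203, 203), (204, 202), (205, 201), (206, 200), (207, 200), (208, 190), (209, 203), (210, 204), (211, 203), (212, 203), (213, 207), (214, 203), (215, 208), (216, 222), (217, 227), (218, 115), (219, 81), (220, 80), (221, 79), (222, 79), (223, 80), (224, 80), (225, 79), (226, 80), (227, 79), (228, 77), (229, 71), (230, 80), (231, 80), (232, 80), (233, 81)]
```

Run:
```python
from tri import *
s=read_state(); r=R.from_quat(s["ee_rot"]); S=np.array([541.8,-172,0]); Rs=R.from_euler("z",.142)
for zz in (68,70,73): print("overhang",zz,Rs.apply(on_z(w,(447,133.5),zz)-S).round(1))
for n,b,tz in [("tongueL",(62,157),10),("tongueR",(273,157),10),("blockL",(40,266),-2),("blockR",(298,264),-2)]:
    P=on_z(w,B(b),s["position"][2]-tz); print(n,r.inv().apply(P-s["position"]).round(1))
# lateral profile across lip in top image
c=cv2.imread("pics/top0.png")
for v in (188,): print([(u,int(c[v,u].mean())) for u in range(270,310)])
for n,a,zz in [("slotL top",(157,212),100),("slotR top",(208,218),100)]: print(n,Rs.apply(on_z(t,A(a),zz)-S).round(1))
```

```text
overhang 68 [-96.   -3.9  68. ]
overhang 70 [-96.1  -4.7  70. ]
overhang 73 [-96.3  -6.   73. ]
tongueL [ 84.8 -25.3  10. ]
tongueR [84.8 21.4 10. ]
blockL [ 61.  -28.1  -2. ]
blockR [61.5 25.  -2. ]
[(270, 150), (271, 151), (272, 149), (273, 150), (274, 101), (275, 148), (276, 145), (277, 144), (278, 145), (279, 144), (280, 183), (281, 208), (282, 161), (283, 22), (284, 23), (285, 22), (286, 60), (287, 207), (288, 203), (289, 206), (290, 208), (291, 204), (292, 204), (293, 206), (294, 204), (295, 63), (296, 22), (297, 23), (298, 24), (299, 202), (300, 206), (301, 112), (302, 197), (303, 81), (304, 75), (305, 87), (306, 141), (307, 140), (308, 75), (309, 76)]
slotL top [ 30.9  15.3 100. ]
slotR top [ 31.3 -11.2 100. ]
```

```bash
cat >> h.py <<'E'
YAW=-.138
L=np.array([541.8,-172,0])+R.from_euler("z",-.142).apply([-100,.5,53])
RL=R.from_euler("z",YAW)*R.from_euler("y",-np.deg2rad(20))
G=np.array([0,0,18.])   # TCP in plate frame
def seat(x,z,tilt,y=0.):
    "tool pose putting the toe at cradle x (from lip), z over bed, with the head raised tilt deg over the bed"
    T=L+RL.apply([x,y,z]); Rt=down(YAW,np.deg2rad(20+tilt))
    Rp=R.from_euler("z",YAW)*R.from_euler("y",-np.deg2rad(20+tilt))
    return T+Rp.apply([85,0,0]+G),Rt
def toe(s=None):
    s=s or read_state(); r=R.from_quat(s["ee_rot"]); P=s["position"]+r.apply([85,0,18]); q=RL.inv().apply(P-L)
    H=RL.inv().apply(s["position"]+r.apply([-85,0,18])-L); return q.round(1),H.round(1)
E
python3 - <<'E'
from h import *
p,r=seat(20,60,10); print(p,to(p,r)); p,r=seat(20,8,10); print(p)
E
```

```text
[ 505.16423238 -166.00329066  174.31041738] (array([-0.001, -0.524, -0.005]), array([ -4.1, 111.3,  25.7]))
[ 522.78019919 -168.44984456  125.4464011 ]
```

{"name": "carry_out", "arguments": {"motion": [[0,-0.17,0,0,20,0,-0.5],[0,-0.34,0,0,40,0,-0.5],[0,-0.524,0,-1,60,5,-0.5],[0,-0.524,-0.004,-3,90,15,-0.5],[0,-0.524,-0.005,-4,111.5,25,-0.5]]}}

```text
clock: 4.75
position: [503.5, -166.7, 178.7]
ee_rot: [0.065, 0.965, -0.016, 0.253]
contact_force: [0.5, -0.7, -3.6]
gripper_width: 54.0
grasp_force: 65.9
```

{"name": "carry_out", "arguments": {"motion": [[0,0,0,0,0,0,-0.5],[0,0,0,0,0,0,-0.5]]}}

```text
clock: 5.0
position: [505.8, -168.1, 180.4]
ee_rot: [0.066, 0.965, -0.015, 0.255]
contact_force: [1.0, -0.0, -3.5]
gripper_width: 54.2
grasp_force: 65.9
```

Run:
```python
from h import *
s=read_state(); print(toe(s),s["contact_force"],s["position"])
p,r=seat(20,10,10); print(p,to(p,r))
w=img("wrist"); c=w["color"]; 
np.savez("w3.npz",**w)
cv2.imwrite("pics/w3.png",cv2.resize(c[0:240,200:520],None,fx=2.5,fy=2.5,interpolation=cv2.INTER_CUBIC))
```

```text
(array([22.7, -1.9, 65.9]), array([190.4,  -1.8,  94.3])) [ 0.96310013 -0.04452159 -3.48727671] [ 505.84079618 -168.07036487  180.35801079]
[ 522.10266201 -168.35574633  127.32578634] (array([ 0.005, -0.007,  0.   ]), array([12.2,  1.7, 54.1]))
```

View pics/w3.png

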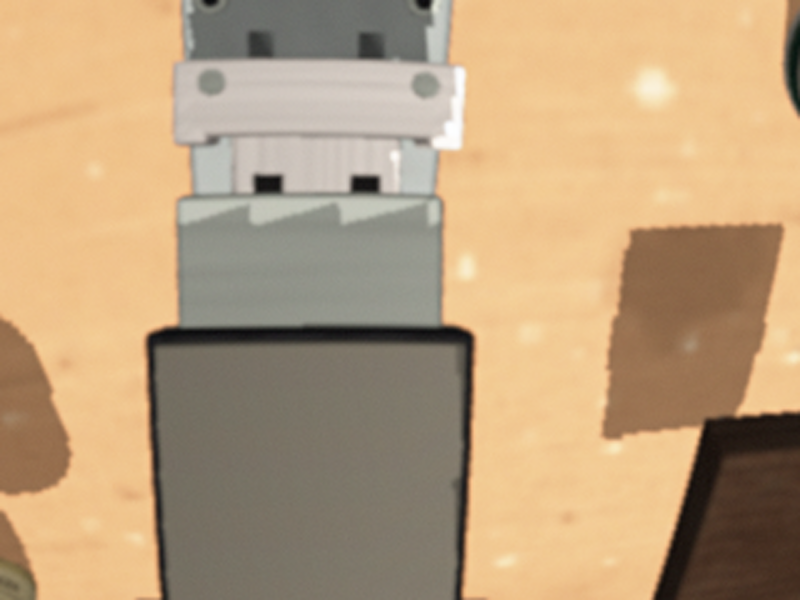

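The wrist view shows the tongue (x 179–441, centre 310) just up the slope from the lip (x 174–463, centre 318) and over the bed slots (centre 317). The plate is well aligned apart from about 1.9 mm to the side, which matches my pose estimate. I'll descend.

{"name": "carry_out", "arguments": {"motion": [[0,0,0,3,1.8,15,-0.5],[0,0,0,6,1.8,30,-0.5],[0,0,0,9,1.8,42,-0.5],[0,0,0,11,1.8,50,-0.5],[0,0,0,11,1.8,50,-0.5]]}}

```text
clock: 5.68
position: [523.7, -178.1, 143.1]
ee_rot: [0.063, 0.967, -0.002, 0.246]
contact_force: [0.8, 0.1, -3.8]
gripper_width: 54.2
grasp_force: 65.8
```

{"name": "carry_out", "arguments": {"motion": [[0,0,0,0,0,0,-0.5],[0,0,0,0,0,0,-0.5]]}}

```text
clock: 5.92
position: [523.1, -177.4, 143.6]
ee_rot: [0.062, 0.967, -0.002, 0.246]
contact_force: [-0.1, -0.1, -3.3]
gripper_width: 54.6
grasp_force: 65.8
```

Run:
```python
from h import *
s=read_state(); print(toe(s),s["contact_force"],s["wrist_torque"],s["position"])
p,r=seat(20,5,10); print(p,to(p,r)); print(r.inv().apply(RL.apply(np.eye(3))).round(3))
```

```text
(array([26.9, -8.4, 26.7]), array([195. ,  -8.2,  51.7])) [-0.1411375  -0.10299579 -3.26572355] [ 0.12155033  1.5695151  -0.00586767] [ 523.13102394 -177.43215161  143.61154225]
[ 523.79650497 -168.5909919   122.62732324] (array([ 0.032, -0.027,  0.001]), array([10.5,  8.3, 18.5]))
[[-0.985 -0.     0.174]
 [ 0.     1.     0.   ]
 [-0.174  0.    -0.985]]
```

Run:
```python
from h import *
s=read_state(); print(s["joints"].round(3), s["joint_vel"].round(3))
```

```text
[-0.024  0.208 -0.706  0.142 -0.161 -1.81 ] [ 0.004 -0.    -0.003 -0.001  0.001 -0.001]
```

Joint 5 sits at its limit (−0.16), so the tool cannot tilt 30°. I'll back off, set the plate down on the bench and regrip it with the tool pitched about 15° relative to the plate.

{"name": "carry_out", "arguments": {"motion": [[0,0,0,-10,0,-17,-0.5],[0,0.05,0,-20,0,-35,-0.5],[0,0.15,0,-30,0,-52,-0.5],[0,0.3,0,-35,0,-60,-0.5],[0,0.3,0,-35,0,-60,-0.5]]}}

```text
clock: 6.55
position: [528.3, -179.7, 214.5]
ee_rot: [0.062, 0.993, 0.007, 0.102]
contact_force: [0.1, -0.3, -4.6]
gripper_width: 54.2
grasp_force: 65.9
```

Run:
```python
from h import *
s=read_state(); print(s["position"],s["joints"].round(3),to([485,-320,120],down(-.138)))
```

```text
[ 528.33036057 -179.71128577  214.52961961] [-0.043  0.211 -0.334 -0.015 -0.821 -1.643] (array([0.029, 0.203, 0.014]), array([  43.8, -147. ,   83.5]))
```

{"name": "carry_out", "arguments": {"motion": [[0.01,0.05,0,10,-45,0,-0.5],[0.02,0.1,0.01,20,-95,5,-0.5],[0.029,0.2,0.014,35,-140,15,-0.5],[0.029,0.203,0.014,42,-147,60,-0.5],[0.029,0.203,0.014,44,-147,83,-0.5]]}}

```text
clock: 7.18
position: [478.2, -319.5, 115.0]
ee_rot: [0.071, 0.997, 0.001, -0.005]
contact_force: [-0.7, 0.1, -3.5]
gripper_width: 54.5
grasp_force: 65.9
```

Run:
```python
from h import *
s=read_state(); print(s["position"],s["joints"].round(3),to([485,-320,20],down(-.138)))
```

```text
[ 478.19099906 -319.51768565  114.96695329] [-3.070e-01  4.300e-01 -2.810e-01  1.000e-03 -8.690e-01 -1.405e+00] (array([ 0.001, -0.01 , -0.003]), array([-7.7,  0.4, 94.9]))
```

{"name": "carry_out", "arguments": {"motion": [[0,0,0,-4,0,40,-0.5],[0,-0.01,0,-7,0,75,-0.5],[0,-0.01,0,-7,0,90,-0.5],[0,-0.01,0,-7,0,94,-0.5],[0,-0.01,0,-7,0,94,-0.5]]}}

```text
clock: 7.8
position: [487.8, -320.8, 25.6]
ee_rot: [0.069, 0.998, -0.001, 0.003]
contact_force: [0.6, 0.2, -3.2]
gripper_width: 54.7
grasp_force: 65.8
```

{"name": "carry_out", "arguments": {"motion": [[0,0,0,0,0,1.5,-0.5],[0,0,0,0,0,1.5,-0.5],[0,0,0,0,0,2,-0.5]]}}

```text
clock: 8.18
position: [487.4, -320.7, 23.2]
ee_rot: [0.069, 0.998, -0.0, 0.002]
contact_force: [0.1, 0.5, -4.5]
gripper_width: 54.0
grasp_force: 65.9
```

{"name": "carry_out", "arguments": {"motion": [[0,0,0,0,0,2,-0.5],[0,0,0,0,0,3,-0.5],[0,0,0,0,0,4,-0.5],[0,0,0,0,0,4.5,-0.5],[0,0,0,0,0,4.5,-0.5]]}}

```text
clock: 8.8
position: [487.1, -320.6, 18.1]
ee_rot: [0.069, 0.998, -0.0, 0.001]
contact_force: [-0.5, 0.1, -3.0]
gripper_width: 53.9
grasp_force: 66.0
```

{"name": "carry_out", "arguments": {"motion": [[0,0,0,0,0,0.5,-0.5],[0,0,0,0,0,1,-0.5],[0,0,0,0,0,1,-0.5]]}}

```text
clock: 9.18
position: [487.1, -320.6, 18.1]
ee_rot: [0.069, 0.998, -0.0, 0.002]
contact_force: [-3.4, 2.2, 5.9]
gripper_width: 54.2
grasp_force: 67.0
```

{"name": "carry_out", "arguments": {"motion": [[0,0,0,0,0,0,1],[0,0,0,0,0,0,1],[0,0,0,0,0,-3,1],[0,0.13,0,0,0,-6,1],[0,0.262,0,0,0,-6,1]]}}

```text
clock: 9.8
position: [487.5, -321.0, 24.4]
ee_rot: [0.069, 0.989, 0.008, -0.13]
contact_force: [-0.4, -0.2, -1.0]
gripper_width: 85.3
grasp_force: 0.0
```

{"name": "carry_out", "arguments": {"motion": [[0,0,0,0,0,0,0],[0,0,0,0,0,0,-0.5],[0,0,0,0,0,0,-0.5],[0,0,0,0,0,0,-0.5],[0,0,0,0,0,0,-0.5]]}}

```text
clock: 10.42
position: [486.8, -320.4, 23.3]
ee_rot: [0.069, 0.989, 0.009, -0.129]
contact_force: [1.1, 0.6, -1.1]
gripper_width: 53.9
grasp_force: 63.9
```

Run:
```python
from h import *
s=read_state(); print(s["position"],s["joints"].round(3),s["contact_force"],to([485,-320,20],down(-.138)))
r=R.from_quat(s["ee_rot"])
print("plate in tool: O",r.inv().apply(np.array([487.1,-320.6,0])-s["position"]), (down(-.138)*r.inv()).as_rotvec())
```

```text
[ 486.82610787 -320.44768092   23.28132839] [-0.286  0.655 -0.191  0.045 -0.981 -1.454] [ 1.05339439  0.60517275 -1.13474195] (array([-0.   , -0.259, -0.001]), array([1. , 0.2, 3.7]))
plate in tool: O [-6.23928032 -0.1082579  22.43163237] [-0.03546868 -0.25629167  0.00063077]
```

```bash
cat >> h.py <<'E'
D=.259; G=np.array([0,0,23.3]); DG=R.from_matrix(np.diag([-1,1,-1.]))
def seat(x,z,tilt,y=0.):
    p=np.deg2rad(20+tilt); Rp=R.from_euler("z",YAW)*R.from_euler("y",-p)
    return L+RL.apply([x,y,z])+Rp.apply([85,0,0]+G),down(YAW,p-D)
def toe(s=None):
    s=s or read_state(); Rp=R.from_quat(s["ee_rot"])*DG*R.from_euler("y",-D); O=s["position"]-Rp.apply(G)
    q=RL.inv().apply([O+Rp.apply([k,0,0])-L for k in (-85,85)]); a=(RL.inv()*Rp).as_euler("zyx",degrees=True)
    return "toe",q[0].round(1),"head",q[1].round(1),"zyx deg",a.round(1)
E
python3 - <<'E'
from h import *
print(toe()); p,r=seat(20,60,10); print(p,to(p,r))
s=read_state(); print(to(s["position"]+[0,0,150],r))
E
```

```text
('toe', array([ -36. , -155.5,  -43.3]), 'head', array([ 123.7, -155.6, -101.4]), 'zyx deg', array([-0., 20., -0.]))
[ 502.53942566 -165.63875029  178.90035202] (array([-0.   , -0.523, -0.001]), array([  45.5,  155.5, -149. ]))
(array([-0.   , -0.523, -0.001]), array([  38.4,   -0. , -145. ]))
```

{"name": "carry_out", "arguments": {"motion": [[0,0,0,6,0,-24,-0.5],[0,0,0,19,0,-72,-0.5],[0,-0.15,0,30,0,-115,-0.5],[0,-0.3,0,38,0,-155,-0.5],[0,-0.45,0,40,30,-155,-0.5]]}}

```text
clock: 11.05
position: [493.7, -292.3, 186.9]
ee_rot: [0.07, 0.992, -0.008, 0.101]
contact_force: [0.6, 1.1, -4.4]
gripper_width: 53.7
grasp_force: 64.6
```

Run:
```python
from h import *
s=read_state(); print(toe(s),s["position"],s["joints"].round(2)); p,r=seat(20,55,10); print(p,to(p,r))
```

```text
('toe', array([  28.7, -126.7,   69.6]), 'head', array([ 197.6, -126.9,   88.7]), 'zyx deg', array([-0.1, -6.4, -0.2])) [ 493.66481764 -292.31782385  186.91334989] [-0.26  0.27 -0.33 -0.03 -0.78 -1.43]
[ 504.23326862 -165.87399586  174.20188892] (array([-0.003, -0.062, -0.002]), array([  9.6, 126.7,  10.7]))
```

{"name": "carry_out", "arguments": {"motion": [[0,-0.03,0,2,40,0,-0.5],[-0.003,-0.062,-0.002,4,85,2,-0.5],[-0.003,-0.062,-0.002,8,120,6,-0.5],[-0.003,-0.062,-0.002,9.6,126.7,10.7,-0.5],[-0.003,-0.062,-0.002,9.6,126.7,10.7,-0.5]]}}

```text
clock: 11.68
position: [501.0, -164.2, 169.6]
ee_rot: [0.067, 0.99, -0.007, 0.124]
contact_force: [-0.4, 0.1, -5.2]
gripper_width: 54.2
grasp_force: 64.7
```

Run:
```python
from h import *
s=read_state(); print(toe(s),s["position"],s["joints"].round(2)); p,r=seat(21,12,10); print(p,to(p,r))
```

```text
('toe', array([14.6,  1.2, 53.1]), 'head', array([182.5,   1.5,  80. ]), 'zyx deg', array([ 0.1, -9.1,  0.2])) [ 500.99349825 -164.15960138  169.59248225] [ 0.01  0.19 -0.53  0.06 -0.6  -1.76]
[ 519.73107716 -168.02637411  134.13712637] (array([ 0.002, -0.015,  0.002]), array([-9.7, -1.4, 39.1]))
```

{"name": "carry_out", "arguments": {"motion": [[0,-0.015,0,-4,-1,10,-0.5],[0,-0.015,0,-8,-1,22,-0.5],[0,-0.015,0,-9,-1,32,-0.5],[0,-0.015,0,-9.5,-1,39,-0.5],[0,-0.015,0,-9.5,-1,39,-0.5]]}}

```text
clock: 12.3
position: [520.7, -168.1, 134.5]
ee_rot: [0.067, 0.989, -0.008, 0.132]
contact_force: [-0.1, -0.3, -3.4]
gripper_width: 53.9
grasp_force: 64.7
```

Run:
```python
from h import *
s=read_state(); print(toe(s),s["position"],s["contact_force"],s["wrist_torque"]); p,r=seat(21,4,10); print(p,to(p,r))
w=img("wrist"); c=w["color"]; 
cv2.imwrite("pics/w4.png",cv2.resize(c[0:240,200:520],None,fx=2.5,fy=2.5,interpolation=cv2.INTER_CUBIC))
```

```text
('toe', array([22.1,  0.1, 11.9]), 'head', array([189.5,   0.2,  41.7]), 'zyx deg', array([  0.1, -10.1,   0.2])) [ 520.74516352 -168.06164055  134.51587988] [-0.14820139 -0.34226354 -3.35484219] [0.11512803 0.86044613 0.04521992]
[ 522.4412259  -168.40276702  126.6195854 ] (array([0.002, 0.002, 0.001]), array([ 0.4, -0.1,  8.1]))
```

View pics/w4.png

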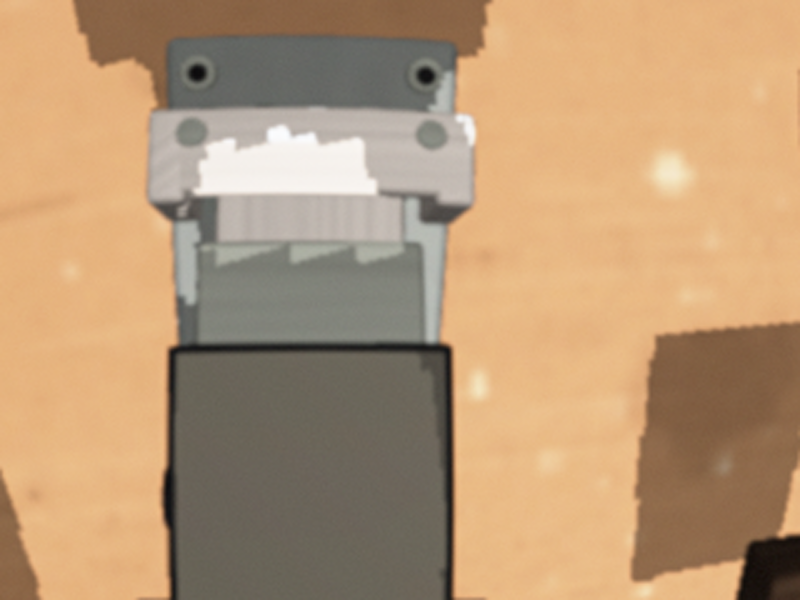

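The tongue (x 197–424, centre 310.5) is centred on the lip (150–474, centre 312) and the bed (217–405). Its end (row 242) is clear of the overhang edge (row 193). I'll lower it gently until it touches.

{"name": "carry_out", "arguments": {"motion": [[0,0,0,0,0,2,-0.5],[0,0,0,0,0,4,-0.5],[0,0,0,0,0,6,-0.5],[0,0,0,0,0,8,-0.5],[0,0,0,0,0,8,-0.5]]}}

```text
clock: 12.98
position: [523.1, -168.2, 127.5]
ee_rot: [0.067, 0.989, -0.008, 0.133]
contact_force: [0.1, -0.5, -4.1]
gripper_width: 53.8
grasp_force: 64.7
```

{"name": "carry_out", "arguments": {"motion": [[0,0,0,0,0,0.7,-0.5],[0,0,0,0,0,1.4,-0.5],[0,0,0,0,0,2,-0.5]]}}

```text
clock: 13.35
position: [523.7, -168.3, 125.8]
ee_rot: [0.067, 0.989, -0.008, 0.133]
contact_force: [0.1, -0.5, -3.8]
gripper_width: 53.9
grasp_force: 64.7
```

Run:
```python
from h import *
s=read_state(); print(toe(s),s["position"],s["contact_force"],s["wrist_torque"])
```

```text
('toe', array([22. ,  0.3,  2.5]), 'head', array([189.3,   0.5,  32.6]), 'zyx deg', array([  0.1, -10.2,   0.2])) [ 523.72871063 -168.25761945  125.77630488] [ 0.05073382 -0.51062871 -3.84176107] [ 0.13038436  0.82163611 -0.0402694 ]
```

{"name": "carry_out", "arguments": {"motion": [[0,0,0,0,0,0.7,-0.5],[0,0,0,0,0,1.4,-0.5],[0,0,0,0,0,2,-0.5]]}}

```text
clock: 13.72
position: [524.3, -168.3, 123.8]
ee_rot: [0.067, 0.989, -0.008, 0.133]
contact_force: [-0.5, 1.1, -4.2]
gripper_width: 53.8
grasp_force: 64.7
```

{"name": "carry_out", "arguments": {"motion": [[0,0,0,0,0,0.5,-0.5],[0,0,0,0,0,1,-0.5]]}}

```text
clock: 13.98
position: [524.8, -168.4, 123.1]
ee_rot: [0.067, 0.989, -0.008, 0.134]
contact_force: [-0.3, 0.2, -2.3]
gripper_width: 53.7
grasp_force: 64.9
```

{"name": "carry_out", "arguments": {"motion": [[0,0,0,0,0,0.4,-0.5],[0,0,0,0,0,0.8,-0.5],[0,0,0,0,0,0.8,-0.5]]}}

```text
clock: 14.35
position: [524.9, -168.4, 122.9]
ee_rot: [0.067, 0.989, -0.008, 0.134]
contact_force: [-3.1, 1.7, 5.2]
gripper_width: 53.6
grasp_force: 65.8
```

Run:
```python
from h import *
s=read_state(); print(toe(s),s["position"],s["contact_force"],s["wrist_torque"])
```

```text
('toe', array([22.2,  0.3, -0.7]), 'head', array([189.5,   0.5,  29.6]), 'zyx deg', array([  0.1, -10.3,   0.2])) [ 524.94029352 -168.38928155  122.92626731] [-3.07469456  1.66563085  5.16441062] [0.40676993 1.30826661 0.03826774]
```

Run:
```python
from h import *
for x in (18,14,10,6,3): print(x,to(*seat(x,0.1,9.5)))
```

```text
18 (array([0.003, 0.013, 0.002]), array([ 3.7, -0.4,  0.6]))
14 (array([0.003, 0.013, 0.002]), array([ 7.7, -0.3,  0.9]))
10 (array([0.003, 0.013, 0.002]), array([11.7, -0.3,  1.2]))
6 (array([0.003, 0.013, 0.002]), array([15.7, -0.3,  1.5]))
3 (array([0.003, 0.013, 0.002]), array([18.7, -0.3,  1.8]))
```

{"name": "carry_out", "arguments": {"motion": [[0,0.007,0,0,0,-0.5,-0.5],[0,0.013,0,2.5,-0.3,-0.3,-0.5],[0,0.013,0,5,-0.3,-0.1,-0.5],[0,0.013,0,7.5,-0.3,0.1,-0.5],[0,0.013,0,10,-0.3,0.3,-0.5]]}}

```text
clock: 14.98
position: [514.0, -167.3, 118.2]
ee_rot: [0.068, 0.99, -0.008, 0.126]
contact_force: [0.0, -0.7, -3.1]
gripper_width: 53.6
grasp_force: 64.8
```

Run:
```python
from h import *
s=read_state(); print(toe(s),s["position"],s["contact_force"],s["wrist_torque"])
for x in (9,6,3,0): print(x,to(*seat(x,0.1,9.3)))
```

```text
('toe', array([ 9.7, -0. , -0.1]), 'head', array([1.774e+02, 1.000e-01, 2.740e+01]), 'zyx deg', array([ 0.1, -9.3,  0.2])) [ 514.01072753 -167.27993992  118.16906489] [ 0.01626239 -0.69368459 -3.0511865 ] [0.08972068 0.80187457 0.01573876]
9 (array([0.002, 0.   , 0.001]), array([ 0.7,  0. , -0.1]))
6 (array([0.002, 0.   , 0.001]), array([3.7, 0.1, 0.2]))
3 (array([0.002, 0.   , 0.001]), array([6.6, 0.1, 0.5]))
0 (array([0.002, 0.   , 0.001]), array([9.6, 0.1, 0.8]))
```

{"name": "carry_out", "arguments": {"motion": [[0,0,0,1,0,0,-0.5],[0,0,0,2,0,0.1,-0.5],[0,0,0,3,0,0.1,-0.5],[0,0,0,4,0,0.2,-0.5]]}}

```text
clock: 15.48
position: [511.2, -166.8, 117.8]
ee_rot: [0.067, 0.99, -0.008, 0.127]
contact_force: [0.4, -0.2, -3.7]
gripper_width: 54.2
grasp_force: 64.8
```

{"name": "carry_out", "arguments": {"motion": [[0,0,0,1,0,0,-0.5],[0,0,0,2,0,0.1,-0.5],[0,0,0,2.5,0,0.2,-0.5]]}}

```text
clock: 15.85
position: [508.9, -166.5, 117.1]
ee_rot: [0.067, 0.99, -0.008, 0.127]
contact_force: [0.6, 0.6, -3.0]
gripper_width: 53.8
grasp_force: 64.8
```

Run:
```python
from h import *
s=read_state(); print(toe(s),s["position"],s["contact_force"],s["wrist_torque"])
```

```text
('toe', array([ 4.6, -0. ,  0.5]), 'head', array([1.723e+02, 1.000e-01, 2.840e+01]), 'zyx deg', array([ 0.1, -9.4,  0.2])) [ 508.93647424 -166.52888338  117.09040292] [ 0.57900938  0.63071032 -3.01296214] [0.13153631 0.78972362 0.00104457]
```

{"name": "carry_out", "arguments": {"motion": [[0,0,0,0.7,0,0.3,-0.5],[0,0,0,1.4,0,0.5,-0.5],[0,0,0,2,0,0.6,-0.5]]}}

```text
clock: 16.23
position: [507.4, -166.3, 116.2]
ee_rot: [0.067, 0.99, -0.008, 0.127]
contact_force: [-1.4, 0.2, -3.2]
gripper_width: 53.6
grasp_force: 64.8
```

{"name": "carry_out", "arguments": {"motion": [[0,0,0,0.7,0,0.05,-0.5],[0,0,0,1.4,0,0.1,-0.5],[0,0,0,1.4,0,0.1,-0.5]]}}

```text
clock: 16.6
position: [506.1, -166.1, 115.8]
ee_rot: [0.067, 0.99, -0.008, 0.127]
contact_force: [0.2, 0.4, -3.0]
gripper_width: 53.9
grasp_force: 64.8
```

Run:
```python
from h import *
s=read_state(); print(toe(s),s["position"],s["contact_force"],s["wrist_torque"])
```

```text
('toe', array([1.5, 0. , 0.1]), 'head', array([169.2,   0.2,  28.2]), 'zyx deg', array([ 0.1, -9.5,  0.2])) [ 506.14243172 -166.09866898  115.75629942] [ 0.15248796  0.367038   -2.95047514] [-0.00066036  0.65725059 -0.03840485]
```

{"name": "carry_out", "arguments": {"motion": [[0,0,0,0.7,0,0.05,-0.5],[0,0,0,1.4,0,0.1,-0.5],[0,0,0,1.4,0,0.1,-0.5]]}}

```text
clock: 16.98
position: [505.8, -166.0, 115.9]
ee_rot: [0.067, 0.989, -0.008, 0.128]
contact_force: [2.7, -1.4, -1.4]
gripper_width: 53.9
grasp_force: 64.9
```

{"name": "carry_out", "arguments": {"motion": [[0,0,0,0.5,0,0.05,-0.5],[0,0,0,1,0,0.1,-0.5],[0,0,0,1,0,0.1,-0.5]]}}

```text
clock: 17.35
position: [505.6, -165.9, 116.0]
ee_rot: [0.067, 0.989, -0.008, 0.129]
contact_force: [4.7, -2.5, 0.9]
gripper_width: 54.0
grasp_force: 65.0
```

Run:
```python
from h import *
s=read_state(); print(toe(s),s["contact_force"],s["wrist_torque"])
for t in (9,8.2,7.5): print(t,to(*seat(1.3,0,t)))
```

```text
('toe', array([1.2, 0.1, 0.3]), 'head', array([168.8,   0.4,  28.9]), 'zyx deg', array([ 0.1, -9.7,  0.2])) [ 4.69817183 -2.5021548   0.92588785] [-0.62811467 -0.7359523  -0.10129696]
9 (array([0.003, 0.012, 0.003]), array([-0.6, -0.2,  1.2]))
8.2 (array([0.003, 0.026, 0.003]), array([-1.2, -0.2,  2.3]))
7.5 (array([0.003, 0.039, 0.003]), array([-1.8, -0.2,  3.2]))
```

{"name": "carry_out", "arguments": {"motion": [[0,0.007,0,-0.8,0,0.5,-0.5],[0,0.014,0,-1.2,0,1,-0.5],[0,0.02,0,-1.6,0,1.6,-0.5],[0,0.026,0,-2,0,2.1,-0.5],[0,0.026,0,-2,0,2.1,-0.5]]}}

```text
clock: 17.98
position: [507.3, -166.1, 113.9]
ee_rot: [0.067, 0.991, -0.007, 0.115]
contact_force: [4.7, -2.4, 0.9]
gripper_width: 53.9
grasp_force: 65.2
```

Run:
```python
from h import *
s=read_state(); print(toe(s),s["contact_force"],s["wrist_torque"])
for t in (8,7.5,7): print(t,to(*seat(1.,0,t)))
```

```text
('toe', array([ 1. ,  0.1, -0. ]), 'head', array([169.3,   0.3,  23.9]), 'zyx deg', array([ 0.1, -8.1,  0.2])) [ 4.65244958 -2.40847668  0.92869475] [-0.51910449 -0.95084734 -0.05193108]
8 (array([0.003, 0.002, 0.002]), array([-0. , -0.1,  0.1]))
7.5 (array([0.003, 0.01 , 0.002]), array([-0.4, -0.2,  0.8]))
7 (array([0.003, 0.019, 0.002]), array([-0.8, -0.2,  1.5]))
```

Another degree down, then I'll check whether the head meets the bevel.

{"name": "carry_out", "arguments": {"motion": [[0,0.005,0,-0.2,0,0.4,-0.5],[0,0.01,0,-0.4,0,0.8,-0.5],[0,0.015,0,-0.6,0,1.1,-0.5],[0,0.019,0,-0.8,0,1.5,-0.5],[0,0.019,0,-0.8,0,1.5,-0.5]]}}

```text
clock: 18.6
position: [508.2, -166.3, 112.8]
ee_rot: [0.067, 0.992, -0.006, 0.106]
contact_force: [4.5, -1.6, 5.7]
gripper_width: 53.9
grasp_force: 65.6
```

Run:
```python
from h import *
s=read_state(); print(toe(s),s["contact_force"],s["wrist_torque"])
```

```text
('toe', array([0.8, 0. , 0.2]), 'head', array([169.6,   0.3,  20.9]), 'zyx deg', array([ 0.1, -7. ,  0.2])) [ 4.53915876 -1.5621974   5.68461797] [-0.42172259 -0.92414581 -0.16871287]
```

{"name": "carry_out", "arguments": {"motion": [[0,0,0,0,0,0,0.4],[0,0,0,0,0,0,1],[0,0,0,0,0,0,1],[0,0,0,0,0,-5,1]]}}

```text
clock: 19.1
position: [505.3, -166.1, 116.2]
ee_rot: [0.068, 0.992, -0.006, 0.103]
contact_force: [0.4, -0.4, 0.6]
gripper_width: 86.0
grasp_force: 0.0
```

{"name": "carry_out", "arguments": {"motion": [[0,0,0,0,0,-20,1],[0,0,0,0,0,-50,1],[0,0,0,0,0,-75,0],[0,0,0,0,0,-75,-1],[0,0,0,0,0,-75,-1]]}}

```text
clock: 19.73
position: [490.1, -164.1, 189.6]
ee_rot: [0.068, 0.992, -0.006, 0.104]
contact_force: [0.9, 0.5, -1.4]
gripper_width: 32.2
grasp_force: 0.0
```

Run:
```python
from h import *
s=read_state(); print(s["contact_force"],s["joints"].round(2),s["gripper_width"])
Rt=down(YAW,np.deg2rad(18)); tip=Rt.apply([0,0,14])
for z in (75,45,20): print(z,to(L+RL.apply([142,0,z])-tip,Rt))
w=img("wrist"); c=w["color"]; 
cv2.imwrite("pics/w5.png",cv2.resize(c[0:300,160:500],None,fx=2,fy=2,interpolation=cv2.INTER_CUBIC))
```

```text
[ 0.85410619  0.45069459 -1.4098191 ] [ 0.01  0.16 -0.49  0.04 -0.71 -1.74] 32.24177194485259
75 (array([ 0.003, -0.105,  0.001]), array([-53.7,   0. ,  15.7]))
45 (array([ 0.003, -0.105,  0.001]), array([-57.8,  -0. ,  45.4]))
20 (array([ 0.003, -0.105,  0.001]), array([-61.3,  -0.1,  70.1]))
```

View pics/w5.png

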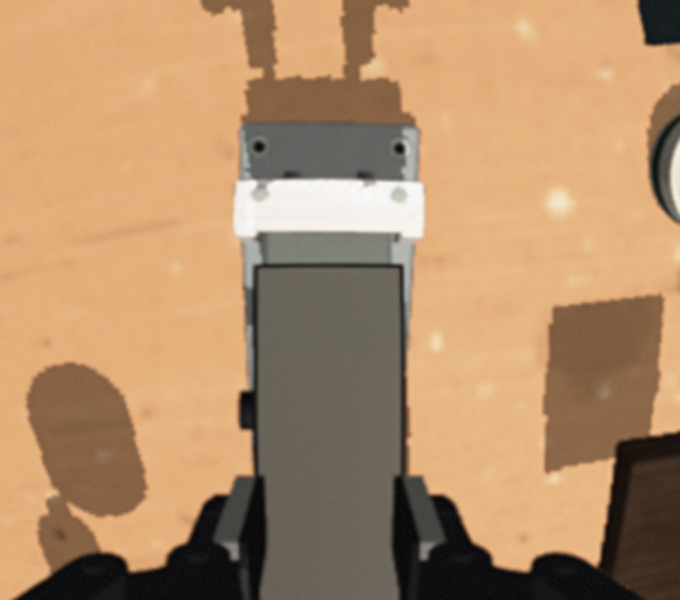

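The toe is under the lip: about 14 mm of tongue shows between the overhang edge (row 234) and the block (row 265). The plate is centred (255–403, against the lip's 235–423). Next I'll press the head with the fingers shut.

{"name": "carry_out", "arguments": {"motion": [[0,-0.05,0,-25,0,0,-1],[0,-0.105,0,-50,0,5,-1],[0,-0.105,0,-54,0,16,-1],[0,-0.105,0,-56,0,32,-1],[0,-0.105,0,-57.5,0,42,-1]]}}

```text
clock: 20.4
position: [554.3, -172.9, 158.9]
ee_rot: [0.067, 0.986, -0.01, 0.155]
contact_force: [0.4, 0.2, -0.9]
gripper_width: -0.2
grasp_force: 0.0
```

{"name": "carry_out", "arguments": {"motion": [[0,0,0,0,0,0,-1],[0,0,0,0,0,0,-1]]}}

```text
clock: 20.65
position: [555.2, -172.9, 161.3]
ee_rot: [0.067, 0.985, -0.01, 0.157]
contact_force: [-0.0, 0.6, -0.0]
gripper_width: -0.0
grasp_force: 0.0
```

```bash
cat >> h.py <<'E'
def tip(s): return RL.inv().apply(s["position"]+R.from_quat(s["ee_rot"]).apply([0,0,14])-L).round(1)
E
python3 - <<'E'
from h import *
s=read_state(); print(tip(s),s["contact_force"],s["joints"].round(2),s["gripper_width"])
E
```

```text
[143.1   0.   49. ] [-0.04717609  0.55405178 -0.00682865] [-0.    0.27 -0.47  0.08 -0.52 -1.76] -0.038227577645653994
```

{"name": "carry_out", "arguments": {"motion": [[0,0,0,0,0,3,-1],[0,0,0,0,0,6,-1],[0,0,0,0,0,8,-1],[0,0,0,0,0,9,-1],[0,0,0,0,0,10,-1]]}}

```text
clock: 21.28
position: [558.3, -173.4, 151.8]
ee_rot: [0.067, 0.985, -0.01, 0.157]
contact_force: [-1.4, 0.1, 1.3]
gripper_width: -0.0
grasp_force: 0.7
```

{"name": "carry_out", "arguments": {"motion": [[0,0,0,0,0,1,-1],[0,0,0,0,0,2,-1],[0,0,0,0,0,3,-1],[0,0,0,0,0,3,-1]]}}

```text
clock: 21.78
position: [559.7, -173.5, 149.3]
ee_rot: [0.067, 0.985, -0.01, 0.157]
contact_force: [0.1, -0.8, 3.7]
gripper_width: -0.1
grasp_force: 1.4
```

{"name": "carry_out", "arguments": {"motion": [[0,0,0,0,0,1,-1],[0,0,0,0,0,2,-1],[0,0,0,0,0,3,-1],[0,0,0,0,0,4,-1],[0,0,0,0,0,4,-1]]}}

```text
clock: 22.4
position: [560.1, -173.5, 144.5]
ee_rot: [0.067, 0.985, -0.01, 0.156]
contact_force: [0.4, 0.8, 0.3]
gripper_width: 0.2
grasp_force: 0.0
```

{"name": "carry_out", "arguments": {"motion": [[0,0,0,0,0,0.8,-1],[0,0,0,0,0,1.6,-1],[0,0,0,0,0,2.4,-1],[0,0,0,0,0,3,-1],[0,0,0,0,0,3,-1]]}}

```text
clock: 23.02
position: [561.3, -173.7, 142.1]
ee_rot: [0.067, 0.985, -0.01, 0.157]
contact_force: [0.4, -0.5, 0.7]
gripper_width: 0.0
grasp_force: 0.0
```

Run:
```python
from h import *
s=read_state(); print(tip(s),s["contact_force"])
w=img("wrist"); c=w["color"]; cv2.imwrite("pics/w6.png",cv2.resize(c[0:300,160:500],None,fx=2,fy=2,interpolation=cv2.INTER_CUBIC))
```

```text
[1.423e+02 1.000e-01 2.890e+01] [ 0.38485403 -0.53235555  0.69774682]
```

View pics/w6.png

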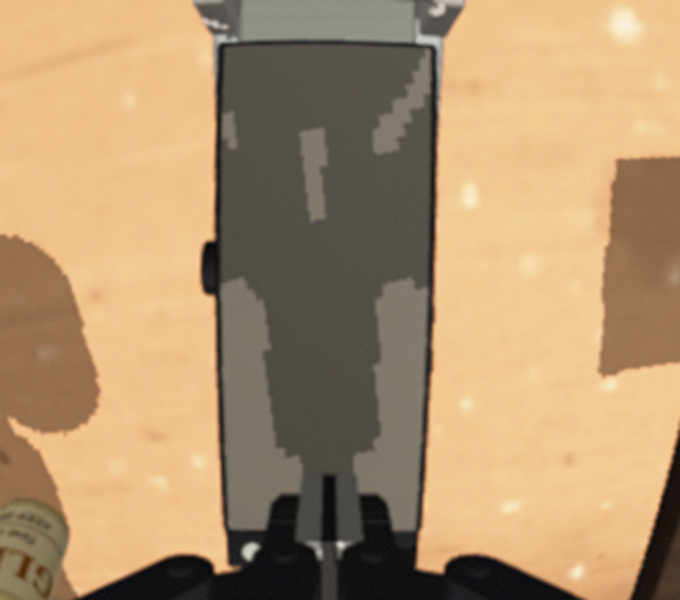

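{"name": "carry_out", "arguments": {"motion": [[0,0,0,0,0,1,-1],[0,0,0,0,0,2,-1],[0,0,0,0,0,3,-1],[0,0,0,0,0,4,-1],[0,0,0,0,0,4,-1]]}}

```text
clock: 23.7
position: [562.5, -173.9, 138.2]
ee_rot: [0.067, 0.985, -0.01, 0.156]
contact_force: [-0.6, 0.4, 1.3]
gripper_width: 0.2
grasp_force: 0.0
```

{"name": "carry_out", "arguments": {"motion": [[0,0,0,0,0,0.7,-1],[0,0,0,0,0,1.4,-1],[0,0,0,0,0,2,-1],[0,0,0,0,0,2,-1]]}}

```text
clock: 24.2
position: [563.1, -173.9, 136.4]
ee_rot: [0.067, 0.985, -0.01, 0.157]
contact_force: [0.5, -0.7, 0.6]
gripper_width: 0.2
grasp_force: 0.0
```

Run:
```python
from h import *
s=read_state(); print(tip(s),s["contact_force"])
```

```text
[1.421e+02 1.000e-01 2.290e+01] [ 0.49557447 -0.69909909  0.62307028]
```

{"name": "carry_out", "arguments": {"motion": [[0,0,0,0,0,0.7,-1],[0,0,0,0,0,1.4,-1],[0,0,0,0,0,2,-1],[0,0,0,0,0,2,-1]]}}

```text
clock: 24.7
position: [563.7, -174.0, 134.7]
ee_rot: [0.067, 0.985, -0.01, 0.157]
contact_force: [-1.5, -0.3, 1.8]
gripper_width: 0.0
grasp_force: 1.1
```

{"name": "carry_out", "arguments": {"motion": [[0,0,0,0,0,0.7,-1],[0,0,0,0,0,1.4,-1],[0,0,0,0,0,1.4,-1]]}}

```text
clock: 25.08
position: [563.8, -174.1, 134.5]
ee_rot: [0.067, 0.985, -0.01, 0.157]
contact_force: [-6.2, 2.9, 9.9]
gripper_width: -0.2
grasp_force: 5.9
```

Run:
```python
from h import *
s=read_state(); print(tip(s),s["contact_force"])
```

```text
[1.421e+02 1.000e-01 2.090e+01] [-6.20122396  2.87294241  9.86902227]
```

{"name": "carry_out", "arguments": {"motion": [[0,0,0,0,0,0.5,-1],[0,0,0,0,0,1,-1],[0,0,0,0,0,1,-1]]}}

```text
clock: 25.45
position: [563.9, -174.1, 134.5]
ee_rot: [0.067, 0.985, -0.01, 0.157]
contact_force: [-10.9, 3.6, 16.0]
gripper_width: 0.2
grasp_force: 9.2
```

Run:
```python
from h import *
s=read_state(); print(tip(s),s["contact_force"])
```

```text
[1.422e+02 1.000e-01 2.080e+01] [-10.89553369   3.6330841   16.03149488]
```

{"name": "carry_out", "arguments": {"motion": [[0,0,0,0,0,-5,-1],[0,0,0,0,0,-30,-1],[0,0,0,0,0,-60,-1],[0,0.1,0,50,-40,-90,-1],[0,0.2,0,100,-100,-100,-1]]}}

```text
clock: 26.08
position: [443.8, -240.7, 199.2]
ee_rot: [0.066, 0.996, -0.003, 0.058]
contact_force: [1.3, -1.3, -0.3]
gripper_width: 0.3
grasp_force: 0.0
```

{"name": "carry_out", "arguments": {"motion": [[0,0,0,20,-50,0,-1],[0,0,0,40,-90,0,-1],[0,0,0,40,-120,0,-1],[0,0,0,40,-120,0,-1]]}}

```text
clock: 26.58
position: [388.1, -355.8, 192.1]
ee_rot: [0.069, 0.996, -0.003, 0.057]
contact_force: [0.7, 0.8, 1.0]
gripper_width: -0.2
grasp_force: 0.0
```

Run:
```python
from h import *
s=read_state(); print(s["position"],s["contact_force"])
t=img("top"); sc=img("scene"); w=img("wrist"); cv2.imwrite("pics/w7f.png",w["color"])
A=cv2.resize(t["color"][92:240,255:345],None,fx=4,fy=4,interpolation=cv2.INTER_CUBIC)
B=cv2.resize(sc["color"][150:260,245:355],None,fx=4,fy=4,interpolation=cv2.INTER_CUBIC)
h=max(A.shape[0],B.shape[0]); pad=lambda m:cv2.copyMakeBorder(m,0,h-m.shape[0],0,0,cv2.BORDER_CONSTANT)
cv2.imwrite("pics/chk.png",np.hstack([pad(A),pad(B)])[:600,:800])
for n,p in [("nose",(165.5,0,15.2)),("top171",(171,0,24.5)),("top178",(178,0,24.5)),("faceend flat",(156,0,20)),("stepend flat",(170,0,14)),("faceend 1cm up",(156,0,30))]:
    P=L+RL.apply(p); print(n,((pix(t,P)-[255,92])*4).round(),((pix(sc,P)-[245,150])*4+[360,0]).round())
```

```text
[ 388.14665914 -355.81775811  192.12829522] [0.73474246 0.7521491  0.98757155]
nose [167. 164.] [506.  93.]
top171 [166. 154.] [503.  79.]
top178 [168. 139.] [496.  71.]
faceend flat [164. 183.] [518. 101.]
stepend flat [168. 155.] [501.  89.]
faceend 1cm up [162. 184.] [521.  94.]
```

View pics/chk.png

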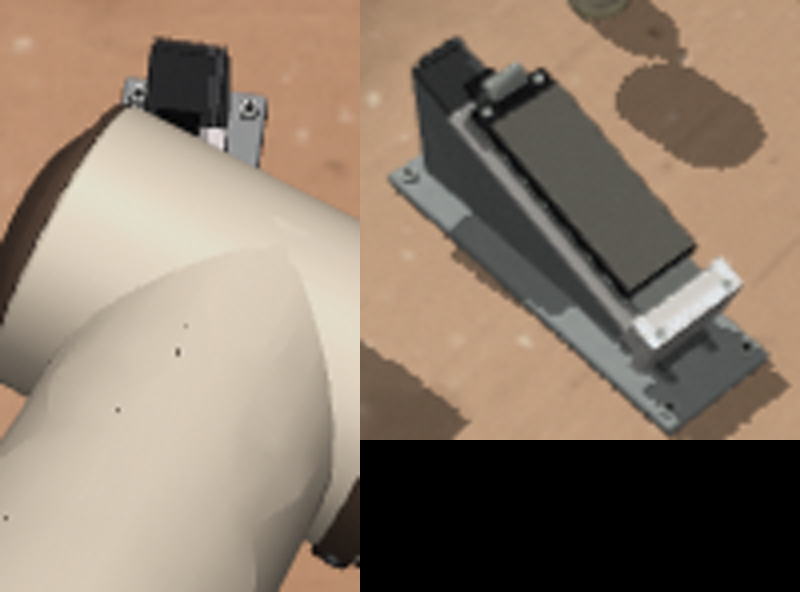

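The scene view shows the plate flat and straight on the bed. Its face edge is at about (523,103), against (518,101) predicted for seated. The toe is under the lip, and the catch nose at (503,80) is over the step, where a closed catch should be. I'll hand it in.

```bash
python3 -c "
from bench import *
print(job_done())"
```

```text
the job is handed in; nothing more can be done
None
```

I handed the job in with the honing plate seated and the arm clear. The last camera view shows it flat and straight on the bed, toe under the lip and catch closed over the head; no verdict came back from the judge.

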